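# Shut the praline box and tuck in its cover flap

## Task

The cover of the praline box stands open: with the fingertips only, fold the cover flap down over the chocolates, press it flat and push it away from its hinge by the brass thumb bar until its free edge is tucked well under the brass retaining lip and the cover stays shut by itself. Do not lift or tip the box or push it away from its place, and leave the things standing around it alone.

Things in the scene. Friction and masses are not known exactly. Their poses are not given: they have to be found in the camera images.
- praline_box: Loose black gift box of pralines, 170 mm along its x, 140 mm along its y, 50 mm high at the rim, about 0.8 kg, friction on the counter about 0.6. Origin: centre of its underside; z up. Box x points from the hinge side to the lip side (roughly away from the robot, turned by the box's yaw). Its far wall, at x = +81 to +85 mm, rises to 62 mm and carries the lip. It keeps still under light pushes (below about 3 N) but slides if shoved.
- lip (a point): Middle of the lower inner edge of the brass retaining lip, fixed to the box at x = +62, z = 59 mm in the box frame; the lip is 4 mm thick (its top at about 65 mm), 140 mm wide and overhangs from x = 62 mm to the far wall. Axes as the box's.
- flap_hinge (a point): Middle of the hinge axis of the cover flap, 52 mm above the counter, at box x = -80 mm when the flap is pulled back and -62 mm when fully tucked. Its frame is the flap's: x from the hinge to the free edge, y along the hinge, z out of the outer face (the face that is on top once shut). With the flap shut these axes are the box's.
- flap_edge (a point): Middle of the free edge of the cover flap (russet-brown rigid board 134 x 124 mm, 4 mm thick), 136 mm from the hinge axis, mid-thickness. Folded flat and not yet tucked it lies at box x = 56 mm, 6 mm short of the lip; the flap passes under the lip with about 5 mm to spare when pressed flat.
- thumb_bar (a point): Top middle of the brass thumb bar on the outer face of the flap: 80 mm long along the hinge direction, 6 mm wide, standing 9 mm out of the face, centred 85 mm from the hinge axis (box x = 5 mm when flat and not tucked). The flat field between hinge and bar takes the fingertip. With the flap flat its outer face is 54 mm and the bar's top 63 mm above the counter.
- flap (a joint): Angle of the flap on its hinge, rad: 0 = flat on the box, grows as it opens; 1.57 upright; stop at 2.0 (leaning back to the hinge side). It starts between 1.2 and 1.75. A weak spring lifts it: let go flat but not tucked it rises again to about 0.9 rad; holding it flat at the bar takes about 2 N. Tucked it rests near 0.035, its edge up against the lip.
- tuck (a joint): How far the flap and its hinge strip (brass) have slid towards the lip, m: 0 pulled back (start) to 0.018 fully tucked, where it stops. Slides along box x with about 2 N of friction and stays where it is left. The edge comes under the lip from 0.006 on, if the flap is flat.
- bean_cup: Bystander: clear cup of cocoa beans, 72 mm across, 85 mm high. Origin: centre of its underside.
- small_box: Bystander: small black box with brass ribbon, 60 x 60 x 40 mm. Origin: centre of its underside.
- price_stand: Bystander: small black card on a wooden foot, foot 40 x 60 mm, 65 mm high. Origin: centre of its underside.
Things that resemble listed ones, but are neither listed nor needed, are in the scene too. There is more than one size of the praline_box; the job needs the middle-sized.

How it is judged:
By the outcome, as a careful person would: the job done as asked, in the order asked, and still so for the second after the job is handed in, with the robot touching nothing.
It also fails if it takes over 38 s, if anything falls off the work surface, if the arm or the gripper's body presses on something with over 40 N, if the wrist force passes 120 N, or if a joint passes its speed limit or range.

## Robot

A 7-joint arm with a two-finger parallel gripper is mounted at the origin on the work surface. World frame = base frame: x ahead of the robot, y to its left, z up, the work surface at z = 0. Lengths are in m, angles in rad, forces in N, time in s.
With the tool pointing down it reaches from about 0.425 to 0.925 m from the base axis. Payload 6.8 kg.
Tool frame: the origin (TCP) lies at the very end of the fingers, on their centre line; the grasp point (between the pads) lies 19 mm behind it; z points along the fingers, y is the line along which they close (so a half turn about z gives the same grasp; the last joint's range is limited). The gripper opens to 85 mm and grips with 20 to 120 N. Pads are 22 mm wide; open, the fingers measure 114 mm over their backs; the gripper's body (76 mm by 85 mm) begins 54 mm behind the grasp point. The pads swing forward as they close: fully open they stand 13 mm farther back than shut.
Start: joints at [-1.404, 0.477, 0.022, 1.555, -0.011, 1.109, -0.083], TCP at [0.183, 0.65, 0.231] pointing down, gripper open.
Joint ranges: [-2.96, 2.96], [-0.34, 2.1], [-1.41, 1.46], [0.24, 2.44], [-1.37, 4.51], [0.17, 1.92], [-2.96, 2.96]. Speed limits (rad/s): [2.39, 2.39, 3.14, 3.14, 3.14, 3.14, 3.14].

## Interface

Orientations are given as a unit quaternion [w, x, y, z].
In Python, from station import bot gives the robot as it stands.
- The arm moves only by the tool jog_arm, never from a script. Its argument "motion" is a list of rows, each a list of 7 numbers: the turn, a rotation vector about the tool's x, y, z in rad, then the shift along the tool's x, y, z in mm, then the finger opening in mm, from 0 to 85.4. A call has 1 to 10 rows; each row is the pose to reach, as a shift and turn from the pose commanded when the call began, along the tool's axes at that moment; what a row does not reach only later rows make up. A row lasts 1/8 s, in which the tool goes at most 62.5 mm and 10.7 degrees, less where a joint would pass 70% of its speed; a pose out of reach is approached as far as the arm can. A call with a gripper value outside its range is refused whole. The fingers move at their own pace and stop on an object; "grip_force" is the grip in N (left out, the last holds). Time passes only in rows, so rows that repeat a pose let the fingers close. It gives the time, the measured TCP pose, the force, the opening and the grip force at its end, in the units of the state.
- bot.get_obs(): the state, without advancing time (a new reading comes with each control period).
- bot.read_camera(name): name is "scene" or "top" or "wrist"; returns a dict with "pixels" (480x640x3 uint8, red, green, blue), "camera_matrix" (3x3 intrinsics, pixels), "T" (4x4, takes a point from camera to world coordinates); the wrist camera has in their place "tool_from_camera" (4x4, takes a point from camera to tool coordinates, whose origin is the TCP and whose axes are the flange's). Camera axes: x right, y down, z forward; pixel columns grow to the right and rows downward; lengths in m; the calibration is good to about 2 mm. A picture is of the moment at which its call begins: read the wrist's pose just before it. There is no depth.
- bot.hand_in(): hands the job in; it is judged then, once.
Trained networks look in a picture, given as the dict that the camera call returned (one of the last four; its "shot" number tells which), for a name from the list of things; names that differ only in an ending like _2 or _b are one class to them, and where a whole thing is asked for, a point or a joint stands for the part that bears it (a point fixed in the world has none). Each returns a list of dicts, best first, with "score" (0 to 1); they miss things now and then, are a little off and sometimes report something else, mostly with a low value. They report only what shows in the picture. A call takes as long as a camera call. They do not tell look-alikes from the thing itself.
- bot.spot_in(thing, picture): "xy" ([column, row] in pixels, amid what is visible of it).
- bot.tip_of(thing, picture): "xy" ([column, row] in pixels: a listed point, or the origin of a listed thing).
The state is a dict: "t": time; "q": joint angles; "joint_vel": joint speeds; "joint_torque": joint torques, N m; "eef_pos": TCP position; "tool_rot": TCP orientation; "contact_force": force on the tool from outside, world axes, zero at the start; "torque": the same for the moment, N m; "gripper_width": opening from 0.0 (shut) to 1.0 (fully open); "grasp_force": force on a finger pad.
Only numpy, scipy, OpenCV 4.12 (cv2) and the standard library are available. Lean on these libraries where they do the work, as an engineer would, in place of code of your own. Each camera call takes 0.05 s, during which the arm holds its last target. There are 200 camera calls.

## Working session

There is one attempt and no reset: what is moved stays moved. The work goes in short steps, Python scripts to look and compute and a tool call to move; the robot and the scene stay as the last step left them, time stands still between calls to the robot, and variables do not carry over. Pictures are saved under pics/ and viewed, at most 10 in all, crops included, and the job is handed in when it is done.

Besides the shell and the picture viewer there is one more tool, called after "Emit:" by a JSON object that holds its "api" and its "payload", one argument or row to a line. jog_arm: Moves the arm, as the interface text tells. Its arguments: {"type":"object","properties":{"motion":{"type":"array"},"grip_force":{"type":"number"}},"required":["motion"]}

```bash
mkdir -p pics; cat > h.py <<'E'
import numpy as np,cv2
from station import bot
from scipy.spatial.transform import Rotation as R
def cam(n):
    o=bot.get_obs();p=bot.read_camera(n)
    if n=='wrist':
        T=np.eye(4);w,x,y,z=o['tool_rot'];T[:3,:3]=R.from_quat([x,y,z,w]).as_matrix();T[:3,3]=o['eef_pos'];p['W']=T@p['tool_from_camera']
    else:p['W']=np.array(p['T'])
    return p
def save(p,n):cv2.imwrite(f'pics/{n}.png',cv2.cvtColor(p['pixels'],cv2.COLOR_RGB2BGR))
def ray(p,xy):
    K=np.array(p['camera_matrix']);d=p['W'][:3,:3]@np.linalg.solve(K,[xy[0],xy[1],1.]);return p['W'][:3,3],d
def atz(p,xy,z):
    c,d=ray(p,xy);return c+d*(z-c[2])/d[2]
def proj(p,X):
    K=np.array(p['camera_matrix']);T=np.linalg.inv(p['W']);v=K@(T[:3,:3]@np.asarray(X)+T[:3,3]);return v[:2]/v[2]
def tri(a,b):
    A=np.zeros((3,3));v=np.zeros(3)
    for c,d in (a,b):
        d=d/np.linalg.norm(d);M=np.eye(3)-np.outer(d,d);A+=M;v+=M@c
    return np.linalg.solve(A,v)
E
python3 - <<'E'
from h import *
np.set_printoptions(precision=3,suppress=True)
o=bot.get_obs();print(o['eef_pos'],o['tool_rot'],o['t'])
for n in('top','scene'):
    p=cam(n);save(p,n+'0');print(n,p['W'][:3,3])
    for t in('praline_box','lip','flap_hinge','flap_edge','thumb_bar','bean_cup','small_box','price_stand'):
        print(t,[(np.round(d['xy']),round(d['score'],2),atz(p,d['xy'],{'lip':.059,'flap_hinge':.052}.get(t,0))[:2]) for d in bot.tip_of(t,p)])
E
```

```text
[0.183 0.649 0.23 ] [-0.     0.137  0.991 -0.001] 0.0
top [0.44  0.056 1.104]
praline_box [(array([347., 251.]), 0.93, array([ 0.572, -0.002])), (array([187., 295.]), 0.77, array([0.489, 0.286])), (array([394., 386.]), 0.75, array([ 0.332, -0.085]))]
lip [(array([214., 250.]), 0.86, array([0.563, 0.232])), (array([367., 381.]), 0.76, array([ 0.346, -0.032])), (array([364., 218.]), 0.73, array([ 0.622, -0.028])), (array([280., 196.]), 0.73, array([0.659, 0.119]))]
flap_hinge [(array([432., 394.]), 0.93, array([ 0.325, -0.143])), (array([124., 341.]), 0.67, array([0.407, 0.379])), (array([331., 292.]), 0.62, array([0.495, 0.029]))]
flap_edge [(array([373., 385.]), 0.92, array([ 0.333, -0.048])), (array([325., 301.]), 0.87, array([0.481, 0.039])), (array([210., 256.]), 0.74, array([0.559, 0.248]))]
thumb_bar [(array([394., 386.]), 0.84, array([ 0.332, -0.085])), (array([178., 287.]), 0.78, array([0.503, 0.303])), (array([326., 303.]), 0.74, array([0.477, 0.036]))]
bean_cup [(array([280., 194.]), 0.71, array([0.676, 0.123])), (array([328., 304.]), 0.43, array([0.475, 0.033]))]
small_box 
[... 801 characters left out ...]
 array([ 0.296, -0.022])), (array([377., 197.]), 0.72, array([0.489, 0.298])), (array([269., 171.]), 0.7, array([0.276, 0.17 ]))]
thumb_bar [(array([275., 197.]), 0.74, array([0.355, 0.128])), (array([380., 165.]), 0.63, array([0.414, 0.378])), (array([182., 214.]), 0.58, array([ 0.281, -0.053])), (array([270., 174.]), 0.36, array([0.284, 0.166]))]
bean_cup [(array([378., 286.]), 0.95, array([0.674, 0.127])), (array([269., 174.]), 0.52, array([0.285, 0.165]))]
small_box [(array([279., 372.]), 0.69, array([ 0.709, -0.126]))]
price_stand [(array([289., 286.]), 0.72, array([0.572, 0.001])), (array([195., 333.]), 0.57, array([ 0.556, -0.19 ])), (array([269., 192.]), 0.56, array([0.336, 0.128]))]
```

View pics/top0.png

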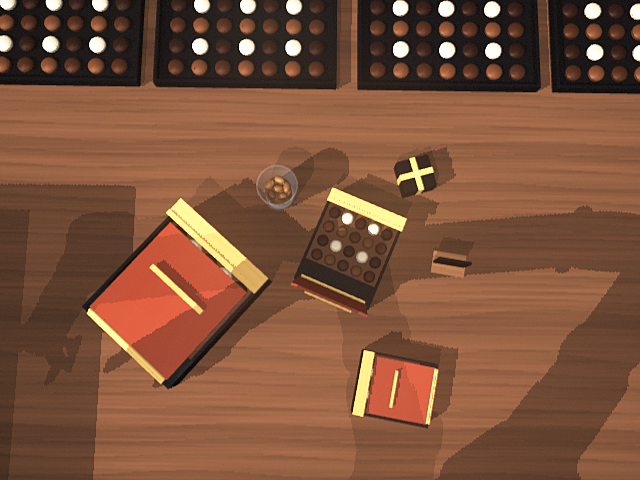

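View pics/scene0.png

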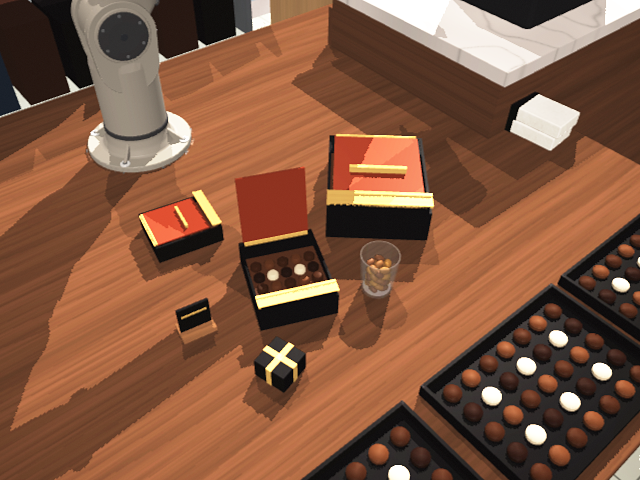

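The middle-sized box is the open one, centred near (347,251) in the top image, with its lip at about (367,210) and the flap edge-on at about (330,303). The large and small look-alikes are at (178,292) and (396,387). Next I'll refine the yaw and flap angle.

```bash
python3 - <<'E'
from h import *
np.set_printoptions(precision=4,suppress=True)
p=cam('top');s=cam('scene')
hsv=cv2.cvtColor(p['pixels'],cv2.COLOR_RGB2HSV)
m=cv2.inRange(hsv,(20,80,150),(35,255,255))
n,l,st,c=cv2.connectedComponentsWithStats(m)
for i in range(1,n):
    x,y,w,h,a=st[i]
    if a>60 and 285<x<400 and 180<y<330:
        pts=np.argwhere(l==i)[:,::-1].astype(np.float32);b=cv2.boxPoints(cv2.minAreaRect(pts));print(a,b.round(1).tolist());print(np.array([atz(p,q,.065 if y<240 else .054)[:2] for q in b]))
a=bot.tip_of('flap_edge',p)
for t in('flap_edge','flap_hinge','thumb_bar','lip','praline_box'):
    A=[d['xy'] for d in bot.tip_of(t,p)];B=[d['xy'] for d in bot.tip_of(t,s)]
    for u in A:
        for v in B:
            X=tri(ray(p,u),ray(s,v));e=np.linalg.norm(proj(p,X)-u)
            if e<4: print(t,X,round(e,1))
E
```

```text
1097 [[326.70001220703125, 199.6999969482422], [332.0, 187.10000610351562], [406.3999938964844, 218.39999389648438], [401.1000061035156, 231.10000610351562]]
[[ 0.6529  0.0378]
 [ 0.6754  0.0287]
 [ 0.6215 -0.1006]
 [ 0.5993 -0.0912]]
flap_edge [0.5494 0.2338 0.078 ] 0.7
flap_edge [0.476  0.0361 0.1834] 0.1
flap_edge [ 0.6296 -0.0687  0.3313] 0.3
flap_edge [ 0.3417 -0.0447  0.0522] 1.2
flap_edge [0.491  0.0275 0.1971] 1.0
flap_hinge [0.499  0.0261 0.0586] 0.4
flap_hinge [ 0.3208 -0.1414  0.0324] 1.0
thumb_bar [0.4746 0.0395 0.1314] 1.6
thumb_bar [0.4982 0.2822 0.0992] 1.7
thumb_bar [ 0.3304 -0.0769  0.04  ] 0.7
lip [ 0.63   -0.0278  0.0537] 0.5
lip [0.5614 0.2263 0.0898] 0.7
lip [ 0.3402 -0.0357  0.0506] 0.4
praline_box [0.4903 0.2896 0.0053] 0.9
praline_box [ 0.3273 -0.0825  0.0038] 0.2
praline_box [0.571  0.0014 0.0095] 1.4
```

Emit:
{"api": "jog_arm", "payload": {
  "motion": [
    [0,0,0.02,-60,-30,0,0],
    [0,0,0.04,-120,-70,0,0],
    [0,0,0.06,-170,-115,0,0],
    [0,0,0.08,-215,-160,0,0],
    [0,0,0.1,-255,-205,0,0],
    [0,0,0.118,-295,-255,0,0],
    [0,0,0.118,-330,-305,0,0],
    [0,0,0.118,-360,-355,0,0],
    [0,0,0.118,-380,-410,0,0],
    [0,0,0.118,-395,-465,0,0]
  ],
  "grip_force": 40
}}

```text
t: 2.8
eef_pos: [0.4376, 0.0964, 0.2317]
tool_rot: [0.001, 0.195, 0.981, 0.0]
contact_force: [2.4, -0.1, 0.7]
gripper_width: -0.004
grasp_force: 0.0
```

Emit:
{"api": "jog_arm", "payload": {
  "motion": [
    [0,0,0,-14,-41,0,0],
    [0,0,0,-14,-41,0,0],
    [0,0,0,-14,-41,0,0]
  ]
}}

```text
t: 3.18
eef_pos: [0.4346, 0.056, 0.2315]
tool_rot: [0.0, 0.195, 0.981, 0.0]
contact_force: [0.5, 0.2, -0.2]
gripper_width: -0.004
grasp_force: 0.0
```

```bash
python3 - <<'E'
from h import *
np.set_printoptions(precision=4,suppress=True)
o=bot.get_obs();print(o['eef_pos'],o['contact_force'])
w=cam('wrist');save(w,'w1');s=cam('scene');save(s,'s1')
print('campos',w['W'][:3,3])
for t in('flap_edge','flap_hinge','thumb_bar','lip'):
    print(t,[(d['xy'],d['score']) for d in bot.tip_of(t,w)])
for x,z,n in((-80,.052,'hinge'),(62,.065,'lip')):
    print(n,proj(w,[.5689+x*.000923,-.0029-x*.000384,z]))
E
```

```text
[0.4346 0.056  0.2315] [ 0.4972  0.1615 -0.1761]
campos [0.3656 0.0839 0.3739]
flap_edge [([187.0, 163.3], 0.98), ([541.1, 266.2], 0.71), ([435.8, 356.9], 0.68)]
flap_hinge [([83.5, 185.8], 0.88), ([317.1, 284.7], 0.57), ([178.6, 360.8], 0.49)]
thumb_bar [([312.3, 296.6], 0.89), ([601.5, 189.8], 0.8), ([144.5, 177.5], 0.74)]
lip [([313.8, 402.0], 0.8), ([545.3, 272.9], 0.6), ([187.3, 162.9], 0.57)]
hinge [314.912  279.3123]
lip [314.9738 401.2955]
```

View pics/w1.png

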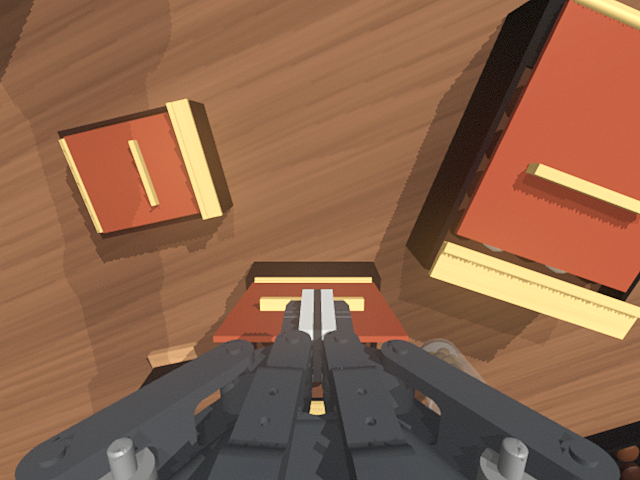

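Emit:
{"api": "jog_arm", "payload": {
  "motion": [
    [0,0,0,0,-3,55,0],
    [0,0,0,0,-3,106,0],
    [0,0,0,0,-3,108,0],
    [0,0,0,-14,-3,108,0],
    [0,0,0,-26,-3,108,0],
    [0,0,0,-34,-3,109,0],
    [0,0,0,-42,-3,110,0],
    [0,0,0,-49,-3,111,0],
    [0,0,0,-54,-3,111,0],
    [0,0,0,-54,-3,111,0]
  ]
}}

```text
t: 4.72
eef_pos: [0.4833, 0.0316, 0.1202]
tool_rot: [-0.0, 0.195, 0.981, -0.0]
contact_force: [-1.0, -0.3, 0.1]
gripper_width: -0.005
grasp_force: 0.0
```

```bash
python3 - <<'E'
from h import *
s=cam('scene');cv2.imwrite('pics/s2.png',cv2.resize(cv2.cvtColor(s['pixels'],cv2.COLOR_RGB2BGR)[90:350,130:450],None,fx=2,fy=2))
E
```

```text
(no output)
```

View pics/s2.png

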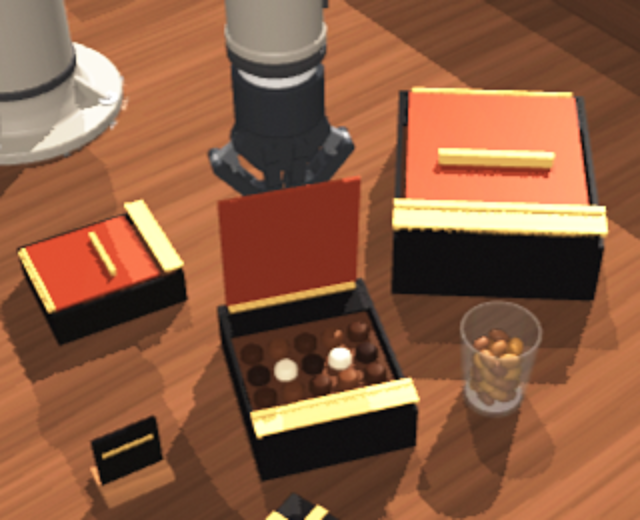

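Emit:
{"api": "jog_arm", "payload": {
  "motion": [
    [0,0,0,-10,0,1,0],
    [0,0,0,-18,0,2,0],
    [0,0,0,-33,0,8,0],
    [0,0,0,-48,0,18,0],
    [0,0,0,-54,0,25,0],
    [0,0,0,-59,0,32,0],
    [0,0,0,-63,0,41,0],
    [0,0,0,-66,0,48,0],
    [0,0,0,-68,0,55,0],
    [0,0,0,-68,0,59,0]
  ]
}}

```text
t: 6.02
eef_pos: [0.5462, 0.0057, 0.061]
tool_rot: [0.0, 0.195, 0.981, -0.0]
contact_force: [0.6, -1.2, 3.1]
gripper_width: -0.001
grasp_force: 1.0
```

```bash
python3 - <<'E'
from h import *
s=cam('scene');cv2.imwrite('pics/s3.png',cv2.resize(cv2.cvtColor(s['pixels'],cv2.COLOR_RGB2BGR)[90:350,130:450],None,fx=2,fy=2))
E
```

```text
(no output)
```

View pics/s3.png

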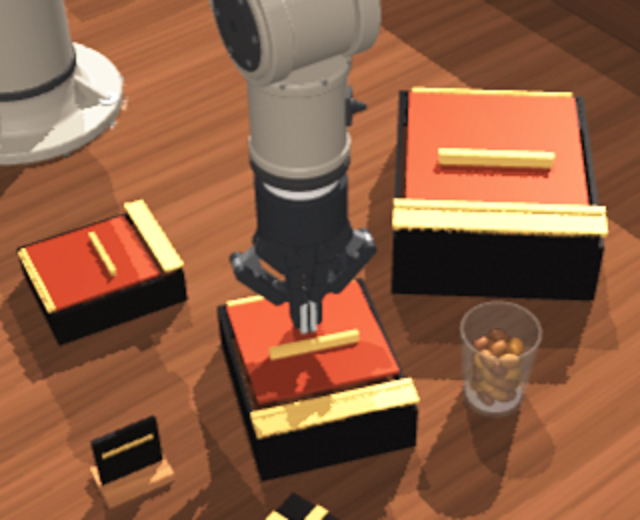

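The flap is nearly flat and the fingertip is on the field in front of the bar. The box hasn't moved. Pressing flat next.

Emit:
{"api": "jog_arm", "payload": {
  "motion": [
    [0,0,0,0,0,3,0],
    [0,0,0,0,0,5,0],
    [0,0,0,0,0,7,0],
    [0,0,0,0,0,7.5,0],
    [0,0,0,0,0,7.5,0]
  ]
}}

```text
t: 6.7
eef_pos: [0.5461, 0.0057, 0.0539]
tool_rot: [0.0, 0.195, 0.981, 0.0]
contact_force: [2.3, -0.1, 2.4]
gripper_width: -0.002
grasp_force: 1.3
```

Emit:
{"api": "jog_arm", "payload": {
  "motion": [
    [0,0,0,0,0,1,0],
    [0,0,0,-4,0,1,0],
    [0,0,0,-8,0,1,0],
    [0,0,0,-12,0,1,0],
    [0,0,0,-15,0,1,0],
    [0,0,0,-15,0,1,0]
  ]
}}

```text
t: 7.45
eef_pos: [0.5596, 0.0002, 0.0533]
tool_rot: [-0.0, 0.195, 0.981, 0.0]
contact_force: [-0.1, -0.7, 9.1]
gripper_width: -0.005
grasp_force: 4.5
```

Emit:
{"api": "jog_arm", "payload": {
  "motion": [
    [0,0,0,-2,0,-0.4,0],
    [0,0,0,-4,0,-0.4,0],
    [0,0,0,-6,0,-0.4,0],
    [0,0,0,-8,0,-0.4,0],
    [0,0,0,-10,0,-0.4,0],
    [0,0,0,-10,0,-0.4,0]
  ]
}}

```text
t: 8.2
eef_pos: [0.5664, -0.0026, 0.053]
tool_rot: [-0.003, 0.195, 0.981, 0.0]
contact_force: [-4.9, 1.8, 9.9]
gripper_width: 0.0
grasp_force: 5.1
```

```bash
cat > m.py <<'E'
from h import *
np.set_printoptions(precision=4,suppress=True)
s=cam('scene');p=cam('top')
def pm(t,z):
    for c in(s,p): print(t,[((np.array([d['xy']])).round(0).tolist(),round(d['score'],2),((lambda X:np.array([[.923,-.384],[.384,.923]])@(X-[.5689,-.0029]))(atz(c,d['xy'],z)[:2])*1000).round(1)) for d in bot.tip_of(t,c)][:4])
pm('thumb_bar',.063);pm('lip',.059);pm('flap_hinge',.052)
hsv=cv2.cvtColor(p['pixels'],cv2.COLOR_RGB2HSV);m=cv2.inRange(hsv,(20,80,150),(35,255,255));n,l,st,c=cv2.connectedComponentsWithStats(m)
for i in range(1,n):
    x,y,w,h,a=st[i]
    if a>30 and 285<x<420 and 180<y<330:
        b=cv2.boxPoints(cv2.minAreaRect(np.argwhere(l==i)[:,::-1].astype(np.float32)));print(a,b.round(1).tolist())
import sys
cv2.imwrite(f'pics/{sys.argv[1]}.png',cv2.resize(cv2.cvtColor(s['pixels'],cv2.COLOR_RGB2BGR)[210:340,220:360],None,fx=4,fy=4,interpolation=2))
E
python3 m.py s4
```

```text
thumb_bar [([[182.0, 217.0]], 0.83, array([-166.8, -158.5])), ([[378.0, 166.0]], 0.81, array([-214.6,  253.5])), ([[292.0, 271.0]], 0.72, array([24.1,  4.1])), ([[297.0, 299.0]], 0.31, array([87.2, -3.8]))]
thumb_bar [([[177.0, 290.0]], 0.66, array([-181.9,  242.3]))]
lip [([[377.0, 194.0]], 0.82, array([-133.3,  221.9])), ([[296.0, 292.0]], 0.81, array([67.8, -0.9])), ([[201.0, 207.0]], 0.62, array([-191.7, -120.5]))]
lip [([[212.0, 248.0]], 0.92, array([-92.7, 218.9]))]
flap_hinge [([[281.0, 242.0]], 0.87, array([-61. ,   6.8])), ([[378.0, 137.0]], 0.64, array([-324.9,  297.8])), ([[147.0, 233.0]], 0.59, array([-154.5, -227.7]))]
flap_hinge [([[125.0, 344.0]], 0.89, array([-300. ,  287.3])), ([[428.0, 398.0]], 0.68, array([-180.1, -219.5]))]
72 [[302.5, 270.5], [304.29998779296875, 266.29998779296875], [319.79998779296875, 272.8999938964844], [317.8999938964844, 277.1000061035156]]
```

View pics/s4.png

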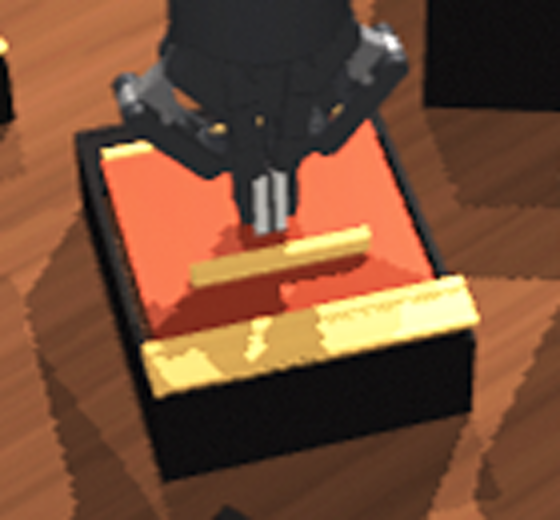

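Emit:
{"api": "jog_arm", "payload": {
  "motion": [
    [0,0,0,0,0,-1,0],
    [0,0,0,0,0,-1.5,0],
    [0,0,0,1,0,-1.5,0],
    [0,0,0,0,0,-1.5,0]
  ]
}}

```text
t: 9.1
eef_pos: [0.5687, -0.0037, 0.0545]
tool_rot: [-0.0, 0.195, 0.981, -0.0]
contact_force: [-0.6, 0.1, 0.8]
gripper_width: 0.001
grasp_force: 0.7
```

Emit:
{"api": "jog_arm", "payload": {
  "motion": [
    [0,0,0,-2,0,0,0],
    [0,0,0,-4,0,0,0],
    [0,0,0,-4,0,0,0]
  ]
}}

```text
t: 9.48
eef_pos: [0.5731, -0.0056, 0.0547]
tool_rot: [0.0, 0.195, 0.981, -0.0]
contact_force: [0.0, -0.1, 0.6]
gripper_width: 0.001
grasp_force: 0.4
```

```bash
python3 m.py s5
```

```text
thumb_bar [([[181.0, 216.0]], 0.88, array([-170.8, -161.4])), ([[290.0, 270.0]], 0.75, array([19.2,  1.6])), ([[377.0, 168.0]], 0.7, array([-208. ,  250.8])), ([[279.0, 243.0]], 0.7, array([-49.1,  -0.1]))]
thumb_bar [([[175.0, 286.0]], 0.58, array([-176.3,  248.7])), ([[280.0, 198.0]], 0.42, array([ 33.2, 146. ]))]
lip [([[202.0, 206.0]], 0.74, array([-193.3, -118.5])), ([[295.0, 293.0]], 0.56, array([71.1, -3.2]))]
lip [([[212.0, 248.0]], 0.74, array([-93.6, 217.9])), ([[446.0, 264.0]], 0.57, array([  40.5, -162.3]))]
flap_hinge [([[284.0, 242.0]], 0.95, array([-60.1,  10.7])), ([[144.0, 230.0]], 0.55, array([-161.8, -231.9]))]
flap_hinge [([[125.0, 346.0]], 0.67, array([-302.8,  285.7])), ([[429.0, 397.0]], 0.57, array([-178.4, -219.8]))]
75 [[302.5, 270.5], [304.29998779296875, 266.29998779296875], [320.70001220703125, 273.29998779296875], [318.8999938964844, 277.5]]
```

View pics/s5.png

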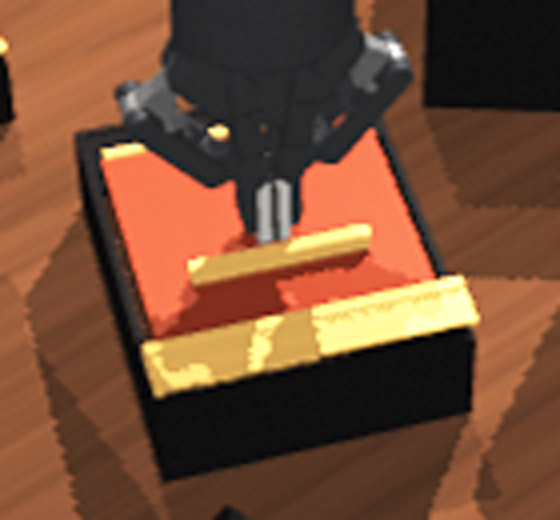

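Emit:
{"api": "jog_arm", "payload": {
  "motion": [
    [0,0,0,-1,0,0,0],
    [0,0,0,-2,0,0,0],
    [0,0,0,-2,0,0,0]
  ]
}}

```text
t: 10.25
eef_pos: [0.5744, -0.006, 0.0546]
tool_rot: [-0.0, 0.195, 0.981, 0.0]
contact_force: [-1.1, 0.6, -0.0]
gripper_width: -0.001
grasp_force: 0.6
```

Emit:
{"api": "jog_arm", "payload": {
  "motion": [
    [0,0,0,-1,0,0,0],
    [0,0,0,-2,0,0,0],
    [0,0,0,-2,0,0,0]
  ]
}}

```text
t: 10.62
eef_pos: [0.5766, -0.007, 0.0547]
tool_rot: [0.0, 0.195, 0.981, -0.0]
contact_force: [-0.4, -0.6, 1.5]
gripper_width: 0.001
grasp_force: 0.4
```

Emit:
{"api": "jog_arm", "payload": {
  "motion": [
    [0,0,0,-1,0,0,0],
    [0,0,0,-1.5,0,0,0],
    [0,0,0,-1.5,0,0,0]
  ]
}}

```text
t: 11.0
eef_pos: [0.5778, -0.0074, 0.0547]
tool_rot: [0.0, 0.195, 0.981, 0.0]
contact_force: [0.4, -0.1, 1.2]
gripper_width: 0.007
grasp_force: 0.5
```

```bash
python3 m.py s6
```

```text
thumb_bar [([[289.0, 272.0]], 0.81, array([24.4, -1. ])), ([[181.0, 215.0]], 0.61, array([-172.8, -160.3])), ([[375.0, 166.0]], 0.59, array([-214.3,  247.4])), ([[376.0, 285.0]], 0.36, array([ 95.2, 134.1]))]
thumb_bar [([[177.0, 288.0]], 0.9, array([-178.7,  244.2]))]
lip [([[375.0, 194.0]], 0.88, array([-133.9,  217.6])), ([[200.0, 209.0]], 0.81, array([-185.2, -122. ])), ([[297.0, 289.0]], 0.73, array([61.6,  2.6]))]
lip [([[214.0, 249.0]], 0.61, array([-92.9, 214.1]))]
flap_hinge [([[282.0, 243.0]], 0.93, array([-58.3,   7.6])), ([[378.0, 135.0]], 0.84, array([-331.9,  300. ])), ([[148.0, 230.0]], 0.75, array([-162.7, -225.9]))]
flap_hinge [([[428.0, 395.0]], 0.59, array([-175.6, -217.9])), ([[124.0, 344.0]], 0.57, array([-300.6,  289.4]))]
81 [[302.5, 270.5], [304.29998779296875, 266.29998779296875], [321.8999938964844, 273.79998779296875], [320.1000061035156, 278.1000061035156]]
```

View pics/s6.png

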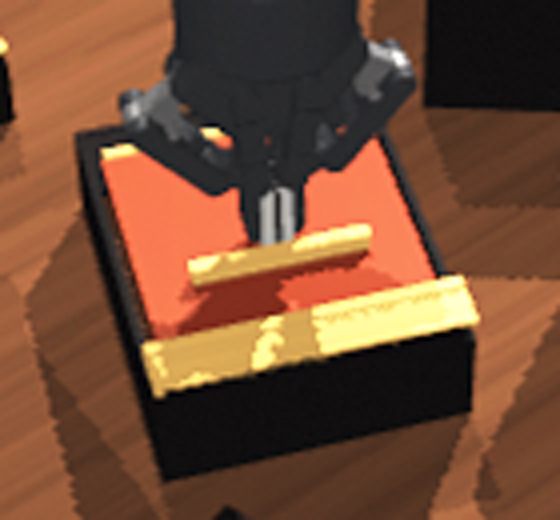

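Emit:
{"api": "jog_arm", "payload": {
  "motion": [
    [0,0,0,-1,0,0,0],
    [0,0,0,-2,0,0,0],
    [0,0,0,-2,0,0,0]
  ]
}}

```text
t: 11.78
eef_pos: [0.5793, -0.008, 0.0545]
tool_rot: [-0.0, 0.195, 0.981, 0.0]
contact_force: [-2.2, 0.6, 1.4]
gripper_width: -0.004
grasp_force: 1.5
```

Emit:
{"api": "jog_arm", "payload": {
  "motion": [
    [0,0,0,-1,0,0,0],
    [0,0,0,-2,0,0,0],
    [0,0,0,-2,0,0,0]
  ]
}}

```text
t: 12.15
eef_pos: [0.58, -0.0084, 0.0541]
tool_rot: [-0.002, 0.195, 0.981, -0.0]
contact_force: [-5.2, 2.2, 1.2]
gripper_width: -0.0
grasp_force: 3.1
```

```bash
python3 - <<'E'
from h import *
p=cam('top');B=np.array([[.923,-.384],[.384,.923]])
for q in([302.5,270.5],[304.3,266.3]):print((B@(atz(p,q,.063)[:2]-[.5689,-.0029])*1000).round(1))
s=cam('scene')
hsv=cv2.cvtColor(s['pixels'],cv2.COLOR_RGB2HSV);m=cv2.inRange(hsv,(18,80,120),(35,255,255));n,l,st,c=cv2.connectedComponentsWithStats(m)
for i in range(1,n):
    x,y,w,h,a=st[i]
    if a>20 and 225<x<340 and 230<y<310:
        b=cv2.boxPoints(cv2.minAreaRect(np.argwhere(l==i)[:,::-1].astype(np.float32)));z=.065 if y>275 else .063 if y>255 else .054
        print(a,b.round(1).tolist());print(np.array([B@(atz(s,q,z)[:2]-[.5689,-.0029])*1000 for q in b]).round(1).tolist())
E
```

```text
[-67.5  59.6]
[-59.7  59.7]
216 [[266.6000061035156, 275.1000061035156], [311.70001220703125, 265.6000061035156], [312.8999938964844, 271.5], [267.79998779296875, 280.8999938964844]]
[[20.8, -40.3], [21.0, 41.0], [34.9, 39.1], [34.5, -41.4]]
1023 [[254.60000610351562, 296.1000061035156], [336.6000061035156, 278.0], [339.5, 291.20001220703125], [257.5, 309.29998779296875]]
[[63.0, -70.8], [62.5, 73.4], [92.3, 68.8], [91.9, -72.4]]
```

Contact with the bar now gives about 5.6 N with no further travel. The bar sits at box x ≈ 21–27, which is a tuck of about 18 mm, so it is at the stop. The box has not moved. Retreating.

Emit:
{"api": "jog_arm", "payload": {
  "motion": [
    [0,0,0,4,0,0,0],
    [0,0,0,6,0,-2,0],
    [0,0,0,6,0,-20,0],
    [0,0,0,6,0,-60,0],
    [0,0,0,6,0,-110,0],
    [0,0,0,20,0,-150,0],
    [0,0,0,60,0,-170,0],
    [0,0,0,90,0,-170,0],
    [0,0,0,90,0,-170,0]
  ]
}}

```text
t: 13.38
eef_pos: [0.4971, 0.0262, 0.2261]
tool_rot: [0.0, 0.194, 0.981, 0.001]
contact_force: [0.7, 0.3, -0.0]
gripper_width: 0.0
grasp_force: 0.0
```

```bash
python3 m.py s7; python3 -c "
from h import *
p=cam('scene');cv2.imwrite('pics/s7.png',cv2.resize(cv2.cvtColor(p['pixels'],cv2.COLOR_RGB2BGR)[130:410,130:430],None,fx=2,fy=2))"
```

```text
thumb_bar [([[378.0, 166.0]], 0.86, array([-214.4,  255.5])), ([[287.0, 270.0]], 0.65, array([19.7, -2.8])), ([[178.0, 215.0]], 0.59, array([-175.3, -165.8]))]
thumb_bar [([[176.0, 289.0]], 0.7, array([-180.8,  244. ]))]
lip [([[202.0, 207.0]], 0.89, array([-189. , -117.5])), ([[379.0, 195.0]], 0.79, array([-130.9,  224.8])), ([[294.0, 292.0]], 0.73, array([67.3, -3.7])), ([[281.0, 371.0]], 0.54, array([212.9, -63.8]))]
lip [([[364.0, 215.0]], 0.86, array([63.7, -0.8])), ([[216.0, 250.0]], 0.8, array([-93.8, 211.4]))]
flap_hinge [([[150.0, 231.0]], 0.86, array([-156.9, -222.6])), ([[279.0, 243.0]], 0.73, array([-60.6,   1.5])), ([[380.0, 137.0]], 0.66, array([-322.7,  301.5]))]
flap_hinge [([[429.0, 395.0]], 0.68, array([-175.1, -218.6])), ([[412.0, 176.0]], 0.42, array([162.9, -51.3]))]
553 [[327.1000061035156, 199.10000610351562], [332.29998779296875, 186.89999389648438], [376.20001220703125, 205.60000610351562], [370.8999938964844, 217.8000030517578]]
61 [[397.0, 215.0], [403.5, 213.0], [407.6000061035156, 226.3000030517578], [401.1000061035156, 228.3000030517578]]
```

View pics/s7.png

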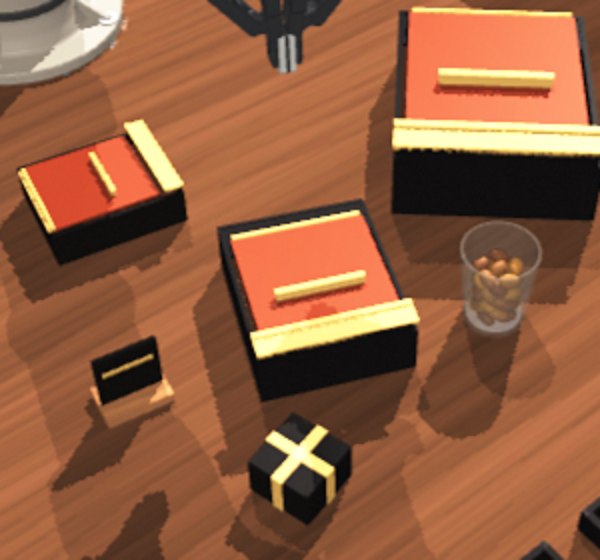

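The cover is shut and held under the lip, around (335,325) in the crop. The hinge strip is at about box x −61, the box and bystanders have not moved, and the arm is clear.

```bash
python3 -c "
from station import bot
print(bot.hand_in())"
```

```text
the job is handed in; nothing more can be done
None
```

The praline box cover is folded down, tucked about 18 mm (its full travel) under the brass lip and staying shut by itself; I saw no movement of the box or the things around it, and handed the job in at about 13.5 s. Part of the slide was friction from the fingertip on the cover, with the thumb bar pushed only at the end.

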